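# Tilt the long torque wrench out of a short-stroke desk drawer

## Task

Pull the drawer of the small desk-top unit fully open to its stop, then take out the long torque wrench that lies in it: the drawer does not come out far enough to lift the wrench straight up, so raise its handle end first and draw it out slantwise, with its head slipping from under the unit's top. Finish while holding it still in the gripper, the whole wrench in the air at least 50 mm higher than the unit's top and touching nothing else. Leave the other things on the desk and on the unit where they are.

Things in the scene. Friction and masses are not known exactly. Their poses are not given: they have to be found in the camera images.
- unit: Fixed grey desk-top drawer unit, 335 (its x) x 200 (y) x 100 mm high, one white-fronted drawer. Origin: centre of its underside, on the desk; z up. Its -x side is the front: the drawer slides out along -x, which is about the robot's right (world -y, within 0.3 rad). +x is the closed back.
- unit_edge (a point): Middle of the upper front edge of the unit's top panel (unit x = -167.5 mm, 100 mm above the desk). The panel is 12 mm thick, so its underside is 88 mm above the desk; it covers the unit from this edge to the back.
- drawer (a joint): How far the drawer is out, in m: 0 shut, 0.185 at its hard stop; starts up to 0.02 ajar. Slides with little friction (1 to 3 N) and stays where left.
- drawer_floor (a point): Centre of the drawer's inner floor, 15 mm above the desk; moves with the drawer. Axes as the unit's. The inside is 300 mm long (x) x 160 mm wide (y). Side and rear walls are 6 mm thick and reach 51 mm above the desk; the front panel, inner face 150 mm towards -x of here, is 16 mm thick, 198 mm wide and reaches 91 mm above the desk.
- drawer_handle (a point): Middle of the drawer's aluminium bar handle: a 110 mm long round bar 10 mm thick, level, parallel to the unit's y, 73 mm above the desk; its centre line is 40 mm in front of the drawer's front face, with legs to the face at both ends. It moves with the drawer.
- wrench: Long torque wrench, 260 mm, 0.25 to 0.35 kg, loose, flat in the drawer along the slide (within 0.1 rad), handle towards the drawer's front. Origin: mid-length, on its underside; x runs from handle to head, z up. Round black handle 28 mm thick from x = -130 to -20 mm, blue collar 27 mm thick to x = 0, steel tube 14 mm thick, head: flat steel disc 32 mm across, 24 mm high at the +x end.
- wrench_butt (a point): Centre of the handle's end face, at wrench x = -130 mm, on the long axis, which lies 14 mm above the wrench's underside.
- wrench_head (a point): Far end of the wrench's head, at wrench x = +130 mm, 14 mm above its underside. With the drawer fully open it still lies some 75 to 115 mm behind the unit's front edge, under the top. The wrench balances about 15 mm on the head side of its middle.
- short_wrench: Bystander: a shorter torque wrench of the same make, 190 mm long, 26 mm thick, lying on the desk. Origin: midway along, on its underside.
- mug: Bystander: white mug, 80 mm wide, 90 mm high, on the desk. Origin: centre of its underside.
- puck: Bystander: black controller for design software, 75 x 120 mm, 46 mm high with its grey round cap, on the desk. Origin: centre of its underside.
- socket: Bystander: small steel socket, 28 mm across, 34 mm high, standing towards the back of the unit's top. Origin: centre of its underside.

How it is judged:
By the outcome, as a careful person would: the job done as asked, in the order asked, and still so for the second after the job is handed in, while the arm keeps its last pose, push and grip.
It also fails if it takes over 58 s, if anything falls off the work surface, if the arm or the gripper's body presses on something with over 40 N, if the wrist force passes 120 N, or if a joint passes its speed limit or range.

## Robot

A 6-joint arm with a two-finger parallel gripper is mounted at the origin on the work surface. World frame = base frame: x ahead of the robot, y to its left, z up, the work surface at z = 0. Lengths are in mm, angles in rad, forces in N, time in s.
With the tool pointing down it reaches from about 275 to 1000 mm from the base axis. Payload 8.4 kg.
Tool frame: the origin (TCP) lies midway between the tips of the shut fingers; the grasp point (between the pads) lies 19 mm behind it; z points along the fingers, y is the direction in which the jaws open and shut (so a half turn about z gives the same grasp; the last joint's range is limited). The gripper opens to 85 mm and grips with 20 to 120 N. Pads are 22 mm wide; open, the fingers measure 114 mm over their backs; the gripper's body (76 mm by 85 mm) begins 54 mm behind the grasp point. The pads swing forward as they close: fully open they stand 13 mm farther back than shut.
Start: joints at [-1.168, 0.353, 1.633, -0, 1.155, -0.002], TCP at [246.146, -574.491, 231.281] pointing down, gripper open.
Joint ranges: [-2.63, 2.63], [-0.92, 2.1], [0.06, 2.66], [-1.3, 4.44], [0, 2.69], [-3.02, 3.02]. Speed limits (rad/s): [2.22, 2.22, 2.79, 3.14, 3.14, 3.14].

## Interface

Orientations are given as [roll, pitch, yaw] about the fixed x, y, z axes, in that order (R = Rz(yaw) Ry(pitch) Rx(roll)).
In Python, from rig import * gives the robot as it stands.
- The arm moves only by the tool play_rows, never from a script. Its argument "moves" is a list of rows, each a list of 3 entries, a list of its own where there are three numbers: the shift along the tool's x, y, z in m, then the turn, a rotation vector about the tool's x, y, z in rad, then the opening in per cent of the stroke, from 0 (shut) to 100 (fully open). In form: [[[x, y, z], [rx, ry, rz], fingers], ...]. A call has 1 to 20 rows; each row shifts and turns the commanded pose from where the row before left it, along the tool's axes as they then stand; what a row does not reach is not made up. A row lasts 1/10 s, in which the tool goes at most 50 mm and 8.59 degrees, less where a joint would pass 70% of its speed; a pose out of reach is approached as far as the arm can. A call is refused whole if a number of a shift passes 0.05 or a number of a turn 0.15, either way. A call with a gripper value outside its range is refused whole. The fingers move at their own pace and stop on an object; "squeeze" is the grip in N (left out, the last holds). Time passes only in rows, so rows that do not move let the fingers close. It gives the time, the measured TCP pose, the force and the opening at its end, in the units of the state.
- sense(): the state, without advancing time (a new reading comes with each control period).
- grab_frame(name): name is "side" or "top"; returns a dict with "pixels" (420x560x3 uint8, red, green, blue), "intrinsics" (3x3 intrinsics, pixels), "distortion" ([k1, k2, p1, p2, k3] as OpenCV has them; the pictures are not rectified), "R" (3x3) and "t" (3): a world point X has camera coordinates R X + t. Camera axes: x right, y down, z forward; pixel columns grow to the right and rows downward; lengths in mm; the calibration is good to about 2 mm. A picture is of the moment at which its call begins. There is no depth.
- sign_off(): hands the job in, once; it reports no verdict.
The state is a dict: "clock": time; "qpos": joint angles; "qvel": joint speeds; "joint_efforts": joint torques, N m; "eef_pos": TCP position; "tcp_rot": TCP orientation; "contact_force": force on the tool from outside, world axes, zero at the start; "wrist_torque": the same for the moment, N m; "opening": opening from 0.0 (shut) to 1.0 (fully open).
Only numpy, scipy, OpenCV 4.12 (cv2) and the standard library are available. Lean on these libraries where they do the work, as an engineer would, in place of code of your own. Each camera call takes 0.05 s, during which the arm holds its last target. There are 200 camera calls.

## Working session

There is one attempt and no reset: what is moved stays moved. The work goes in short steps, Python scripts to look and compute and a tool call to move; the robot and the scene stay as the last step left them, time stands still between calls to the robot, and variables do not carry over. Pictures are saved under pics/ and viewed, about 8 in all and at most 12, crops included, and the job is handed in when it is done.

Besides the shell and the picture viewer there is one more tool, called after "Request:" by a JSON object that holds its "api" and its "payload". play_rows: Moves the arm, as the interface text tells. Its arguments: {"type":"object","properties":{"moves":{"type":"array"},"squeeze":{"type":"number"}},"required":["moves"]}

```bash
mkdir -p pics; ls; python3 - <<'E'
from rig import *
import cv2,numpy as np
s=sense();print(s)
for n in("side","top"):
    f=grab_frame(n);cv2.imwrite(f"pics/{n}0.png",f["pixels"][:,:,::-1]);print(n,f["intrinsics"],f["distortion"],f["R"],f["t"])
E
```

```text
pics
{'clock': 0.0, 'qpos': array([-1.16842589e+00,  3.53673300e-01,  1.63416004e+00,  3.00967405e-05,
        1.15519196e+00, -2.37013903e-03]), 'qvel': array([ 0.00102665, -0.00095863, -0.00196784, -0.00021346,  0.0006497 ,
        0.00106653]), 'joint_efforts': array([ 1.78792379e-03, -6.05247045e+01, -3.42059076e+01, -6.39670861e-05,
        9.25193424e-03,  5.66118352e-07]), 'eef_pos': array([ 245.94646193, -574.04051213,  230.53488913]), 'tcp_rot': array([-3.14016008e+00, -3.09127258e-05,  4.04728385e-01]), 'contact_force': array([-0.47611401, -0.20246102,  0.39459127]), 'wrist_torque': array([-0.0049987 , -0.00065802,  0.00695765]), 'opening': 0.9967274184413831}
side [[462.34269278   0.         282.68668952]
 [  0.         462.34269278 204.06211527]
 [  0.           0.           1.        ]] [-0.12779978  0.          0.          0.          0.        ] [[-0.99858363 -0.05315641 -0.00226376]
 [-0.02719591  0.54654068 -0.83699084]
 [ 0.04572866 -0.83574379 -0.54721222]] [ 437.96699752   93.58977821 1287.08996077]
top [[449.40537472   0.         285.26111871]
 [  0.         449.40537472 203.70476617]
 [  0.           0.           1.        ]] [-0.12222899  0.          0.          0.          0.        ] [[-0.0206191  -0.99941415  0.02731695]
 [-0.99480003  0.01778287 -0.10028291]
 [ 0.09973839 -0.02924264 -0.99458389]] [ -31.06458611  449.22383463 1100.45454806]
```

View pics/top0.png

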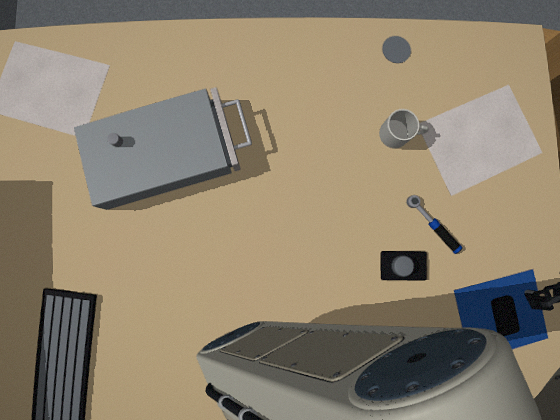

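View pics/side0.png

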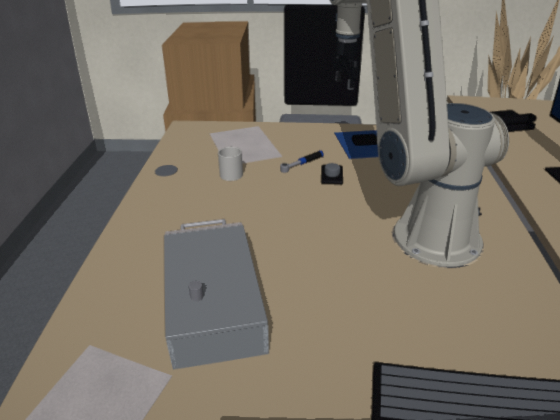

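Top view: unit with top corners near (75,128), (207,90), (231,168), (93,206) and the bar handle from (240,101) to (248,146). Side view confirms the layout, with the socket on the unit at (196,291). The way between the arm and the handle is free.

```bash
cat > h.py <<'E'
from rig import *
import cv2,numpy as np
from scipy.spatial.transform import Rotation as Ro
def ray(f,p):
    u=cv2.undistortPoints(np.array([[p]],float),f["intrinsics"],np.array(f["distortion"]))[0,0]
    R=np.array(f["R"]);return -R.T@f["t"],R.T@np.array([u[0],u[1],1])
def onz(f,p,z):
    c,d=ray(f,p);return c+d*(z-c[2])/d[2]
def proj(f,X):
    r=cv2.Rodrigues(np.array(f["R"]))[0]
    return cv2.projectPoints(np.array(X,float).reshape(-1,1,3),r,np.array(f["t"],float),f["intrinsics"],np.array(f["distortion"]))[0][:,0]
def crop(n,name,x0,y0,w,h,k):
    f=grab_frame(n);im=f["pixels"][y0:y0+h,x0:x0+w,::-1]
    cv2.imwrite(f"pics/{name}.png",cv2.resize(im,None,fx=k,fy=k,interpolation=cv2.INTER_CUBIC));return f
E
python3 - <<'E'
from h import *
f=crop("top","c1",60,70,220,150,3.6)
for p,z in [((75,128),100),((207,91),100),((231,168),100),((93,206),100),((240,101),73),((248,146),73)]:
    print(p,onz(f,p,z).round(1))
E
```

```text
(75, 128) [633.7 466.8 100. ]
(207, 91) [716.6 145.2 100. ]
(231, 168) [527.2  88.1 100. ]
(93, 206) [443.5 415.4 100. ]
(240, 101) [699.1  67.8  73. ]
(248, 146) [585.5  49.1  73. ]
```

View pics/c1.png

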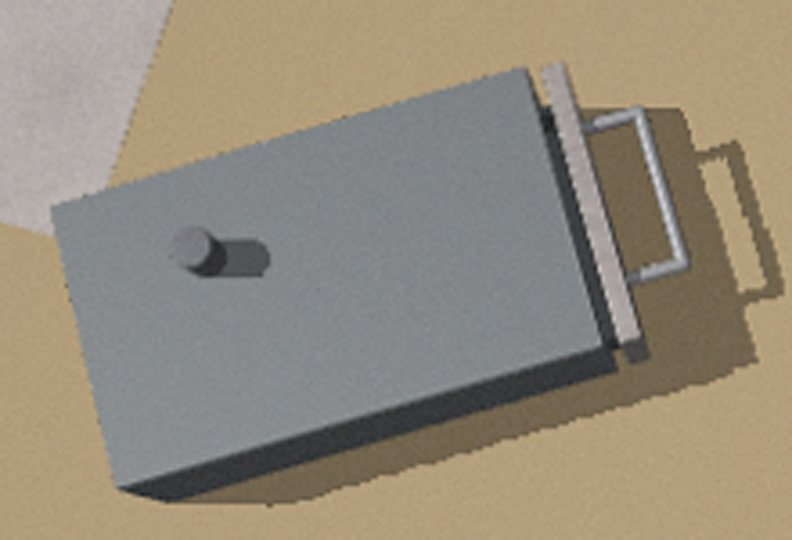

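The crop shows the unit's front corners at full-image (205.8,88.9) and (228.1,166.1), and the bar ends at (237.8,100.6) and (250.3,143.6). The drawer is slightly ajar.

```bash
python3 - <<'E'
from h import *
f=grab_frame("top")
C=[onz(f,p,100) for p in [(74.2,127.5),(205.8,88.9),(228.1,166.1),(92.8,205.6)]]
B,FL,FR,BR=C
d=((FL+FR)-(B+BR));d/=np.linalg.norm(d)
w=FR-FL;ax=np.arctan2(d[1],d[0]);ay=np.arctan2(w[1],w[0])
print(np.round(C,1),"out dir",ax,"edge dir",ay+0,"perp check",ax-ay, np.linalg.norm(FL-B),np.linalg.norm(w),np.linalg.norm(BR-FR))
print("edge mid",(FL+FR)/2)
h=[onz(f,p,73) for p in[(237.8,100.6),(250.3,143.6)]];print(np.round(h,1),(h[0]+h[1])/2,np.linalg.norm(h[1]-h[0]),np.arctan2(*(h[1]-h[0])[[1,0]]))
print((((h[0]+h[1])-(FL+FR))/2)@d,"nominal 40+16?+out")
E
```

```text
[[635.  468.9 100. ]
 [721.9 148.1 100. ]
 [531.9  94.9 100. ]
 [444.4 415.9 100. ]] out dir -1.3054897115692052 edge dir -2.868256204864315 perp check 1.5627664932951097 332.3119957632036 197.3871763984071 332.7002241748396
edge mid [626.89580855 121.49401217 100.        ]
[[700.2  73.2  73. ]
 [591.4  43.5  73. ]] [645.78184935  58.30967443  73.        ] 112.8111482115104 -2.8752084398738798
65.92567112182715 nominal 40+16?+out
```

Request:
{"api": "play_rows", "payload": {"moves": [[[0,0,0],[0,0,0.14],40],[[0.029,-0.0266,0.0016],[0,0,0],40],[[0.029,-0.0266,0.0016],[0,0,0],40],[[0.029,-0.0266,0.0016],[0,0,0],40],[[0.029,-0.0266,0.0016],[0,0,0],40],[[0.029,-0.0266,0.0016],[0,0,0],40],[[0.029,-0.0266,0.0016],[0,0,0],40],[[0.029,-0.0266,0.0016],[0,0,0],40],[[0.029,-0.0266,0.0016],[0,0,0],40],[[0.029,-0.0266,0.0016],[0,0,0],40],[[0.029,-0.0266,0.0016],[0,0,0],40],[[0.029,-0.0266,0.0016],[0,0,0],40],[[0.029,-0.0266,0.0016],[0,0,0],40],[[0.029,-0.0266,0.0016],[0,0,0],40],[[0.029,-0.0266,0.0016],[0,0,0],40],[[0.029,-0.0266,0.0016],[0,0,0],40],[[0.029,-0.0266,0.0016],[0,0,0],40],[[0.029,-0.0266,0.0016],[0,0,0],40],[[0.029,-0.0266,0.0016],[0,0,0],40],[[0,0,0],[0,0,0],40]], "squeeze": 40}}

```text
clock: 2.2
eef_pos: [626.6, 28.0, 202.1]
tcp_rot: [-3.141, -0.001, 0.268]
contact_force: [0.4, -0.9, 0.2]
opening: 0.404
```

Request:
{"api": "play_rows", "payload": {"moves": [[[0.026,-0.0243,0],[0,0,0],40],[[0,0,0.03],[0,0,0],40],[[0,0,0.03],[0,0,0],40],[[0,0,0.03],[0,0,0],40],[[0,0,0.02],[0,0,0],40],[[0,0,0.02],[0,0,0],40],[[0,0,0.018],[0,0,0],40],[[0,0,0],[0,0,0],0],[[0,0,0],[0,0,0],0],[[0,0,0],[0,0,0],0],[[0,0,0],[0,0,0],0],[[0,0,0],[0,0,0],0],[[0,0,0],[0,0,0],0]], "squeeze": 40}}

```text
clock: 3.5
eef_pos: [642.3, 54.2, 54.1]
tcp_rot: [-3.141, 0.002, 0.265]
contact_force: [-4.1, -2.1, -14.2]
opening: 0.098
```

Request:
{"api": "play_rows", "payload": {"moves": [[[0,0.008,0],[0,0,0],0],[[0,0.016,0],[0,0,0],0],[[0,0.016,0],[0,0,0],0],[[0,0.016,0],[0,0,0],0],[[0,0.016,0],[0,0,0],0],[[0,0.016,0],[0,0,0],0],[[0,0.016,0],[0,0,0],0],[[0,0.016,0],[0,0,0],0],[[0,0.016,0],[0,0,0],0],[[0,0.016,0],[0,0,0],0],[[0,0.006,0],[0,0,0],0],[[0,0.004,0],[0,0,0],0],[[0,0,0],[0,0,0],0]]}}

```text
clock: 4.8
eef_pos: [685.4, -102.9, 54.1]
tcp_rot: [3.141, 0.001, 0.264]
contact_force: [-5.5, -2.8, -13.7]
opening: 0.102
```

Request:
{"api": "play_rows", "payload": {"moves": [[[0,0.003,0],[0,0,0],0],[[0,0.003,0],[0,0,0],0],[[0,0,0],[0,0,0],0]]}}

```text
clock: 5.1
eef_pos: [686.8, -108.1, 54.1]
tcp_rot: [-3.142, 0.001, 0.265]
contact_force: [-5.8, -1.6, -15.0]
opening: 0.097
```

Request:
{"api": "play_rows", "payload": {"moves": [[[0,0.003,0],[0,0,0],0],[[0,0.003,0],[0,0,0],0],[[0,0,0],[0,0,0],0]]}}

```text
clock: 5.4
eef_pos: [686.9, -108.6, 54.0]
tcp_rot: [-3.134, 0.003, 0.264]
contact_force: [-9.8, 22.7, -8.0]
opening: 0.099
```

Request:
{"api": "play_rows", "payload": {"moves": [[[0,0.003,0],[0,0,0],0],[[0,0.002,0],[0,0,0],0],[[0,0,0],[0,0,0],0]]}}

```text
clock: 5.7
eef_pos: [686.9, -108.7, 54.0]
tcp_rot: [-3.127, 0.005, 0.264]
contact_force: [-14.1, 41.8, -2.3]
opening: 0.097
```

Request:
{"api": "play_rows", "payload": {"moves": [[[0,-0.009,0],[0,0,0],0],[[0,0,0],[0,0,0],40],[[0,0,0],[0,0,0],40],[[0,0,0],[0,0,0],40],[[0,0,-0.02],[0,0,0],40],[[0,0,-0.04],[0,0,0],40],[[0,0,-0.05],[0,0,0],40],[[0,0,-0.05],[0,0,0],40],[[0,0,-0.05],[0,0,0],40],[[0,0.04,0],[0,0,0],40],[[0,0.04,0],[0,0,0],40],[[0,0.04,0],[0,0,0],40],[[0,0.04,0],[0,0,0],40],[[0,0.04,0],[0,0,0],40],[[0,0.04,0],[0,0,0],40],[[0,0,0],[0,0,0],40]]}}

```text
clock: 7.3
eef_pos: [751.0, -347.6, 264.9]
tcp_rot: [3.138, -0.002, 0.26]
contact_force: [-0.7, 0.5, -0.2]
opening: 0.404
```

```bash
python3 - <<'E'
from h import *
f=crop("top","c2",180,80,160,120,5)
g=crop("side","c3",130,180,160,120,5)
print(sense()["eef_pos"])
E
```

```text
[ 750.77178172 -342.91093217  264.93187462]
```

View pics/c2.png

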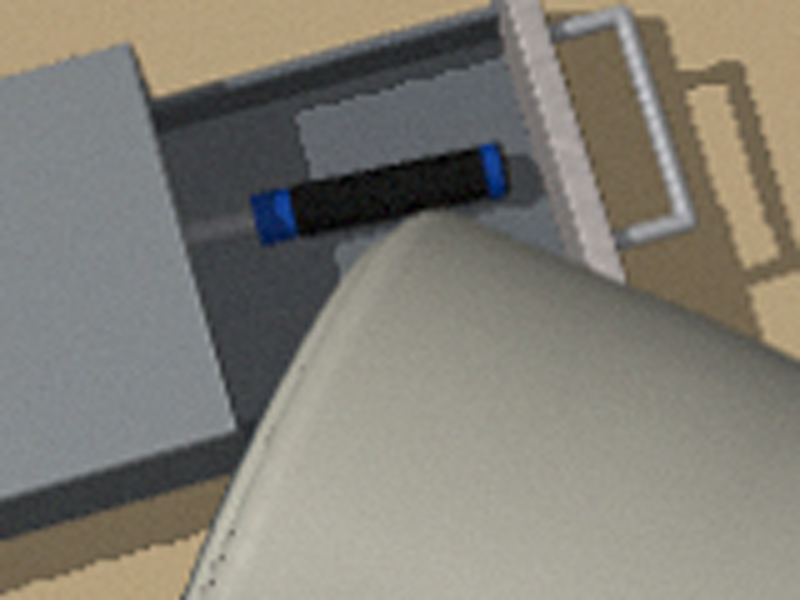

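View pics/c3.png

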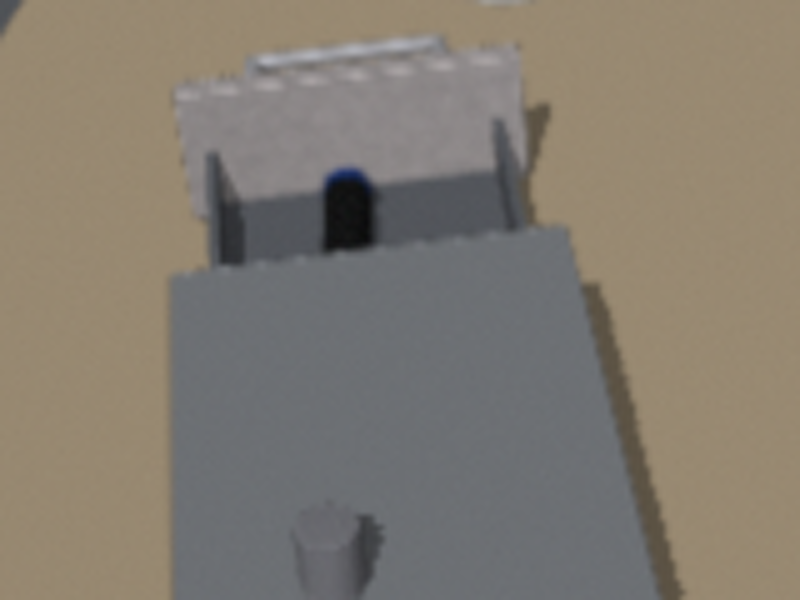

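Top crop: the wrench handle runs from the butt at about (281.4,114) to the collar end at about (230.8,123.6). The front panel and bar are fully visible, drawer open. The side crop agrees, showing the butt near the drawer front.

```bash
python3 - <<'E'
from h import *
f=grab_frame("top")
px=lambda u,v:(180+u/5,80+v/5)
b=onz(f,px(508,170),31);c=onz(f,px(254,219),31)
a=(c-b)/np.linalg.norm(c-b)
print("butt",b,"collar end",c,np.linalg.norm(c-b),"ang",np.arctan2(a[1],a[0]))
print("head tip",b+260*a)
h=[onz(f,px(*p),73) for p in[(622,12),(690,220)]];print("handle",np.round(h,1),(h[0]+h[1])/2)
d=np.array([.262,-.965,0]);e=np.array([626.9,121.5,100]);lat=np.array([.965,.262,0])
print("butt out of edge",(b-e)@d,(b-e)@lat,"head",(b+260*a-e)@d,(b+260*a-e)@lat)
print("front inner top", [(onz(f,px(*p),91)-e)@d for p in[(500,3),(590,270)]])
g=grab_frame("side")
print(onz(g,(130+348/5,180+180/5),31))
E
```

```text
butt [677.33487231 -34.88589209  31.        ] collar end [653.63114689  94.33807796  31.        ] 131.37998719014752 ang 1.752210914976324
head tip [630.42537916 220.84736631  31.        ]
handle [[ 745.2  -92.    73. ]
 [ 638.1 -122.4   73. ]] [ 691.6583265  -107.21145074   73.        ]
butt out of edge 164.12632241275884 7.6965480464456695 head -94.94655914948285 29.431000858437496
front inner top [np.float64(177.79448639225993), np.float64(181.69836143326248)]
[679.22965191 -27.15580301  31.        ]
```

Request:
{"api": "play_rows", "payload": {"moves": [[[0.002,-0.04,0],[0,0,0],60],[[0.002,-0.04,0],[0,0,0],60],[[0.002,-0.04,0],[0,0,0],60],[[0.002,-0.04,0],[0,0,0],60],[[0.002,-0.04,0],[0,0,0],60],[[0.002,-0.04,0],[0,0,0],60],[[0.002,-0.04,0],[0,0,0],60],[[0.002,-0.04,0],[0,0,0],60],[[0.002,-0.04,0],[0,0,0],60],[[0.002,-0.04,0],[0,0,0],60]]}}

```text
clock: 8.5
eef_pos: [664.2, 52.9, 265.5]
tcp_rot: [-3.142, -0.001, 0.266]
contact_force: [1.9, -0.1, 0.7]
opening: 0.602
```

Request:
{"api": "play_rows", "payload": {"moves": [[[0,0,0],[0,0,-0.1487],60],[[0,0,0],[0,0,-0.1487],60],[[0,0,0],[0,0,-0.1487],60],[[0,0,0],[0,0,-0.1487],60],[[0,0,0],[0,0,-0.1487],60],[[0,0,0],[0,0,-0.1487],60],[[0,0,0],[0,0,-0.1487],60],[[0,0,0],[0,0,-0.1487],60],[[0,0,0],[0,0,-0.1487],60],[[0,0,0],[0,0,-0.1487],60],[[0,0,0],[0,0.15,0],60],[[0,0,0],[0,0,0],60],[[0,0,0],[0,0,0],60]]}}

```text
clock: 9.8
eef_pos: [665.0, 49.7, 264.8]
tcp_rot: [3.142, -0.147, 1.75]
contact_force: [0.6, -0.2, -0.6]
opening: 0.598
```

```bash
python3 - <<'E'
from h import *
s=sense();R=Ro.from_euler("xyz",s["tcp_rot"]).as_matrix();print(s["eef_pos"],s["qpos"].round(2),R.round(3))
for T in ([663.5,48.8,110],[663.5,48.8,18]): print((R.T@(np.array(T)-s["eef_pos"])).round(1))
E
```

```text
[665.01315717  49.73357983 264.81926297] [-0.    0.4   1.49  0.15  1.28 -0.23] [[-0.177  0.984 -0.026]
 [ 0.973  0.179  0.145]
 [ 0.147  0.    -0.989]]
[-23.4  -1.7 153. ]
[-36.9  -1.7 244. ]
```

Request:
{"api": "play_rows", "payload": {"moves": [[[-0.006,-0.0015,0.04],[0,0,0],60],[[-0.006,0,0.04],[0,0,0],60],[[-0.006,0,0.04],[0,0,0],60],[[-0.005,0,0.032],[0,0,0],60],[[-0.005,0,0.03],[0,0,0],60],[[-0.003,0,0.02],[0,0,0],60],[[-0.003,0,0.02],[0,0,0],60],[[-0.002,0,0.012],[0,0,0],60],[[0,0,0.007],[0,0,0],60],[[0,0,0],[0,0,0],60]]}}

```text
clock: 10.8
eef_pos: [663.3, 50.9, 20.5]
tcp_rot: [-3.141, -0.15, 1.753]
contact_force: [-1.2, 0.2, 0.2]
opening: 0.6
```

```bash
python3 - <<'E'
from h import *
crop("side","c4",130,150,200,150,4)
print(sense()["contact_force"])
E
```

```text
[0.09291322 0.23232262 0.56167024]
```

View pics/c4.png

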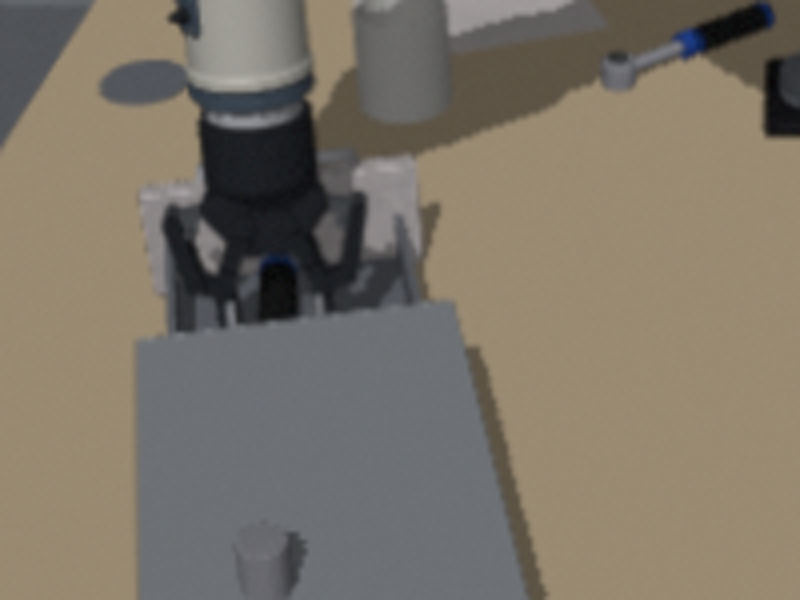

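The side crop shows the handle (crop x about 278) centred between the fingers at 230 and 318. No contact force yet, so I close.

Request:
{"api": "play_rows", "payload": {"moves": [[[0,0,0.001],[0,0,0],0],[[0,0,0],[0,0,0],0],[[0,0,0],[0,0,0],0],[[0,0,0],[0,0,0],0],[[0,0,0],[0,0,0],0],[[0,0,0],[0,0,0],0],[[0,0,0],[0,0,0],0],[[0,0,0],[0,0,0],0]], "squeeze": 100}}

```text
clock: 11.65
eef_pos: [664.4, 50.3, 21.2]
tcp_rot: [3.14, -0.15, 1.752]
contact_force: [-1.8, 0.3, 4.6]
opening: 0.292
```

```bash
python3 - <<'E'
from h import *
# slant about the head: pivot in tool axes, butt up by th, 2 mm lift; then draw along the wrench
s=sense();R0=Ro.from_euler("xyz",s["tcp_rot"]);p0=s["eef_pos"];print(p0,s["contact_force"],s["opening"])
a=np.array([-.180,.984,0]);head=np.array([677.3,-34.9,29])+245*a; head[2]=25
yw=R0.as_matrix()[:,1]
n=10;th=.34;P,Q=p0,R0
for i in range(1,n+1):
    rot=Ro.from_rotvec(-th*i/n*yw)
    p=head+rot.apply(p0-head)+[0,0,min(i,3)];q=rot*R0
    print((Q.inv().apply(p-P)).round(1),(Q.inv()*q).as_rotvec().round(3)); P,Q=p,q
print("end",P,Q.as_euler("xyz"))
print("axis tool",Q.inv().apply(rot.apply(-a)).round(3))
E
```

```text
[664.40025331  50.32407085  21.24531503] [-1.78422375  0.25863892  4.63738637] 0.292248025363363
[ 0.9  0.  -6.3] [ 0.    -0.034 -0.   ]
[ 0.9  0.  -6.3] [-0.    -0.034 -0.   ]
[ 0.9  0.  -6.3] [-0.    -0.034  0.   ]
[ 0.8  0.  -5.3] [ 0.    -0.034 -0.   ]
[ 0.8 -0.  -5.3] [ 0.    -0.034  0.   ]
[ 0.8 -0.  -5.3] [-0.    -0.034 -0.   ]
[ 0.8  0.  -5.3] [ 0.    -0.034 -0.   ]
[ 0.8 -0.  -5.3] [ 0.    -0.034 -0.   ]
[ 0.8 -0.  -5.3] [ 0.    -0.034  0.   ]
[ 0.8  0.  -5.3] [-0.    -0.034 -0.   ]
end [662.90414408  58.02484546  77.46047034] [3.13998541 0.19019367 1.751676  ]
axis tool [-0.989 -0.    -0.149]
```

Request:
{"api": "play_rows", "payload": {"moves": [[[0.0009,0,-0.0063],[0,-0.034,0],0],[[0.0009,0,-0.0063],[0,-0.034,0],0],[[0.0009,0,-0.0063],[0,-0.034,0],0],[[0.0008,0,-0.0053],[0,-0.034,0],0],[[0.0008,0,-0.0053],[0,-0.034,0],0],[[0,0,0],[0,0,0],0]], "squeeze": 110}}

```text
clock: 12.25
eef_pos: [663.9, 52.8, 50.7]
tcp_rot: [3.14, 0.021, 1.753]
contact_force: [0.6, -1.0, -1.1]
opening: 0.283
```

Request:
{"api": "play_rows", "payload": {"moves": [[[0.0008,0,-0.0053],[0,-0.034,0],0],[[0.0008,0,-0.0053],[0,-0.034,0],0],[[0.0008,0,-0.0053],[0,-0.034,0],0],[[0.0008,0,-0.0053],[0,-0.034,0],0],[[0.0008,0,-0.0053],[0,-0.034,0],0],[[0,0,0],[0,0,0],0],[[0,0,0],[0,0,0],0]]}}

```text
clock: 12.95
eef_pos: [662.4, 58.5, 75.6]
tcp_rot: [3.141, 0.188, 1.752]
contact_force: [0.3, 1.6, -0.4]
opening: 0.286
```

```bash
python3 - <<'E'
from h import *
crop("top","c5",150,70,200,150,4)
s=sense();print(s["contact_force"],s["wrist_torque"],s["opening"])
E
```

```text
[ 0.00199463  1.51788288 -0.65504924] [ 0.69906006 -0.01503969 -0.09393989] 0.2848877490155746
```

View pics/c5.png

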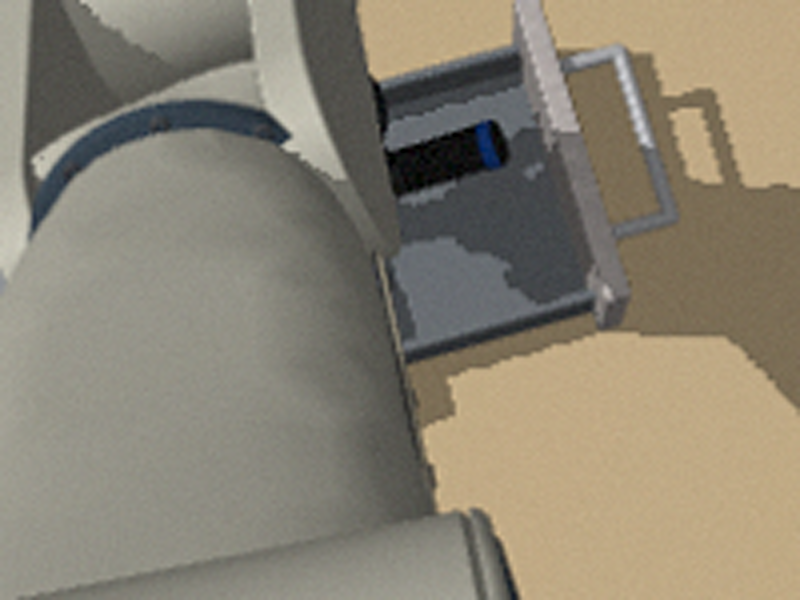

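The butt end is raised and its end face shows at full-image (275,106). I'll compare that with the predicted position.

```bash
python3 - <<'E'
from h import *
f=grab_frame("top")
s=sense();R=Ro.from_euler("xyz",s["tcp_rot"]);p=s["eef_pos"]
# butt in tool frame from grasp moment
R0=Ro.from_euler("xyz",[3.14,-.15,1.752]);p0=np.array([664.4,50.3,21.2]);b0=np.array([677.3,-34.9,29])
a=np.array([-.180,.984,0])
for nm,x in(("butt",b0),("head",b0+260*a)):
    X=p+R.apply(R0.inv().apply(x-p0));print(nm,X,proj(f,X))
for z in(60,80,100,115):print(z,onz(f,(275.5,105.8),z))
E
```

```text
butt [673.82621137 -19.74706636 111.30698073] [[275.8909093  105.44486398]]
head [629.87060849 221.6053253   24.92831659] [[181.13093944 134.53381854]]
60 [689.73941278 -19.4025974   60.        ]
80 [683.20012945 -19.1703129   80.        ]
100 [676.66084612 -18.93802839 100.        ]
115 [671.75638362 -18.76381501 115.        ]
```

Request:
{"api": "play_rows", "payload": {"moves": [[[-0.0008,0,-0.004],[0,0,0],0],[[-0.0148,0,-0.0022],[0,0,0],0],[[-0.0148,0,-0.0022],[0,0,0],0],[[-0.0148,0,-0.0022],[0,0,0],0],[[0,0,0],[0,0,0],0]]}}

```text
clock: 13.55
eef_pos: [670.6, 13.9, 95.5]
tcp_rot: [3.14, 0.191, 1.75]
contact_force: [0.7, -1.2, -2.7]
opening: 0.286
```

Request:
{"api": "play_rows", "payload": {"moves": [[[-0.0148,0,-0.0022],[0,0,0],0],[[-0.0148,0,-0.0022],[0,0,0],0],[[-0.0148,0,-0.0022],[0,0,0],0],[[-0.0148,0,-0.0022],[0,0,0],0],[[-0.0148,0,-0.0022],[0,0,0],0],[[-0.0148,0,-0.0022],[0,0,0],0],[[-0.0148,0,-0.0022],[0,0,0],0],[[0,0,0],[0,0,0],0]]}}

```text
clock: 14.35
eef_pos: [688.5, -82.8, 130.2]
tcp_rot: [3.14, 0.191, 1.75]
contact_force: [-0.2, -0.4, -3.1]
opening: 0.289
```

```bash
python3 - <<'E'
from h import *
crop("side","c6",130,120,200,150,4)
s=sense();print(s["contact_force"],s["wrist_torque"],s["opening"])
E
```

```text
[-1.14548099  0.7657546  -2.61250192] [ 0.06291397 -0.00492527 -0.04265946] 0.2848021692792346
```

View pics/c6.png

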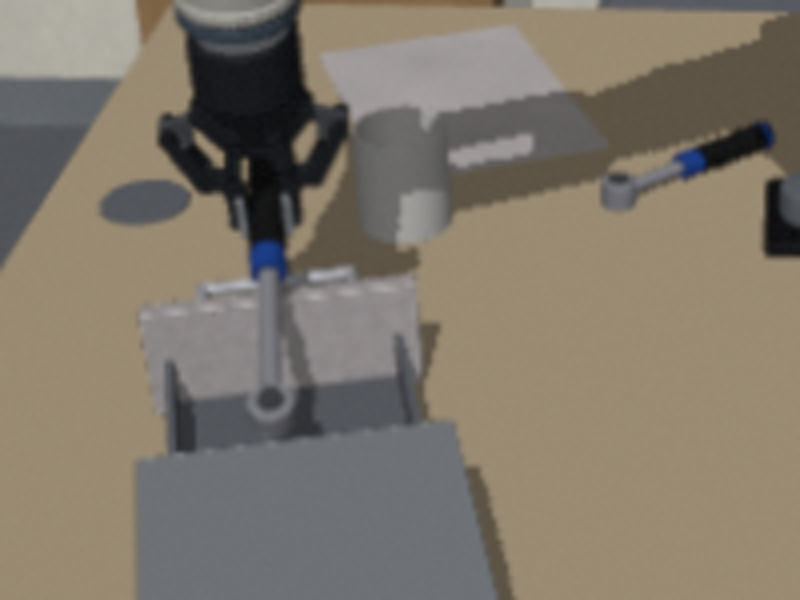

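The head is outside the edge (crop (270,402)), the wrench hangs free (about 3 N), and the drawer is still open. I lift straight up.

Request:
{"api": "play_rows", "payload": {"moves": [[[-0.0057,0,-0.0295],[0,0,0],0],[[-0.0057,0,-0.0295],[0,0,0],0],[[-0.0057,0,-0.0295],[0,0,0],0],[[-0.0057,0,-0.0295],[0,0,0],0],[[-0.0057,0,-0.0295],[0,0,0],0],[[-0.0057,0,-0.0295],[0,0,0],0],[[0,0,0],[0,0,0],0],[[0,0,0],[0,0,0],0],[[0,0,0],[0,0,0],0],[[0,0,0],[0,0,0],0],[[0,0,0],[0,0,0],0]]}}

```text
clock: 15.5
eef_pos: [687.2, -80.7, 307.9]
tcp_rot: [-3.139, 0.189, 1.752]
contact_force: [0.2, 0.6, -3.7]
opening: 0.29
```

```bash
python3 - <<'E'
from h import *
f=grab_frame("side");cv2.imwrite("pics/s7.png",f["pixels"][:,:,::-1])
s=sense();print(s["contact_force"],s["opening"],s["qvel"].round(3))
R=Ro.from_euler("xyz",s["tcp_rot"]);p=s["eef_pos"]
R0=Ro.from_euler("xyz",[3.14,-.15,1.752]);p0=np.array([664.4,50.3,21.2]);b0=np.array([677.3,-34.9,29])
for nm,x in(("butt",b0),("head",b0+260*np.array([-.180,.984,0]))):
    X=p+R.apply(R0.inv().apply(x-p0));print(nm,X,proj(f,X))
E
```

```text
[-0.36662647 -0.0292771  -3.63690902] 0.2838880892579746 [-0.001 -0.004 -0.007  0.001 -0.001 -0.002]
butt [ 698.98704979 -158.51401985  344.34887112] [[191.44322679  95.50602509]]
head [654.71609279  82.68498926 257.70323667] [[191.01615997 164.73670675]]
```

View pics/s7.png

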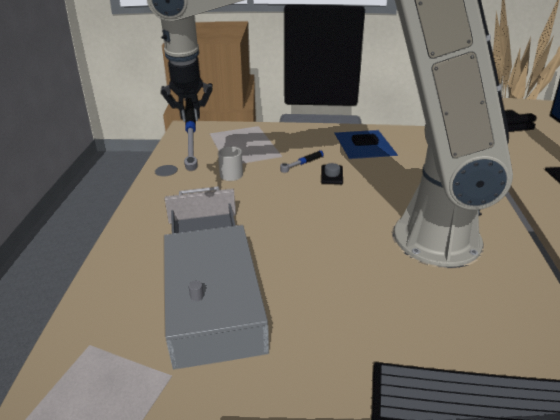

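The head is at (191,165), as predicted. The wrench's lowest point is about 240 mm up, the drawer bar sits where it did when fully open, and the socket, mug, puck and short wrench haven't moved.

```bash
python3 -c "
from rig import *
print(sign_off())"
```

```text
the job is handed in; nothing more can be done
None
```

I pulled the drawer open to its stop, and the force rose to about 40 N there. Then I gripped the wrench handle, raised its butt end about 0.34 rad around the head, and drew it out slantwise from under the top. After that I lifted it straight up and handed the job in at about 15.5 s.

- **Wrench:** it is held still in the gripper and hanging free, with about 3.6 N of weight on the wrist. Its lowest point is about 240 mm above the desk, roughly 140 mm above the unit's top. In the last picture the head is where I predicted it.
- **Drawer and other things:** the drawer is still fully open. By eye, the mug, puck, short wrench and socket are unmoved; I did not measure their positions.
- **Small disagreements:**
  - The gripper reads about 12 to 15% less than the real thickness of what it holds.
  - The side view put the wrench butt about 8 mm off the top view, mostly along the wrench, which the grip easily allowed for.

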